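# Put the press dies back on their rail in order of size

## Task

Put the four loose press dies from the ribbed tray back on the storage rail, one upright in the middle of each free pad, so that the whole row runs in order of head diameter from the smallest die to the largest, which already stand at the two ends. Set each die down gently, do not drop it, and leave the two end dies where they are.

Things in the scene. Friction and masses are not known exactly. Their poses are not given: they have to be found in the camera images.
- die_26_mid (a point): Loose press die, smallest of the four in the tray: round head 26 mm in diameter, 12 mm thick (white face below, aluminium above), under an upright steel spindle 10 mm in diameter on its axis, 12 to 64 mm above the underside. Point: half-way up, on the spindle's axis, 32 mm above the underside and 20 mm above the head. z up; round, yaw means nothing. Standing; 25 to 110 g.
- die_34_mid (a point): Loose press die, second of the four in the tray: round head 34 mm in diameter, 12 mm thick (white face below, aluminium above), under an upright steel spindle 10 mm in diameter on its axis, 12 to 64 mm above the underside. Point: half-way up, on the spindle's axis, 32 mm above the underside and 20 mm above the head. z up; round, yaw means nothing. Standing; 25 to 110 g.
- die_42_mid (a point): Loose press die, third of the four in the tray: round head 42 mm in diameter, 12 mm thick (white face below, aluminium above), under an upright steel spindle 10 mm in diameter on its axis, 12 to 64 mm above the underside. Point: half-way up, on the spindle's axis, 32 mm above the underside and 20 mm above the head. z up; round, yaw means nothing. Standing; 25 to 110 g.
- die_50_mid (a point): Loose press die, largest of the four in the tray: round head 50 mm in diameter, 12 mm thick (white face below, aluminium above), under an upright steel spindle 10 mm in diameter on its axis, 12 to 64 mm above the underside. Point: half-way up, on the spindle's axis, 32 mm above the underside and 20 mm above the head. z up; round, yaw means nothing. Standing; 25 to 110 g.
- die_18_mid (a point): The smallest die of the set, head 18 mm in diameter, otherwise of the same shape and height as the others. It already stands at one end of the rail (either end, it varies) and stays there. The point is half-way up, 32 mm above the underside; z up.
- die_58_mid (a point): The largest die of the set, head 58 mm in diameter, otherwise of the same shape and height as the others. It already stands at one end of the rail (either end, it varies) and stays there. The point is half-way up, 32 mm above the underside; z up.
- pad_1_top (a point): Free black rubber pad, first of the four, counted from the end nearer the robot, of the fixed dark-wood rail: 61 mm along it, 74 mm across. Point: middle of its level top, 13 mm above the bench. x along the rail away from the robot, y across, z up. Rail: six pads in a row, 65 mm apart; pads 1 to 4 lie between the two under the end dies. Side lips, 76 mm apart, rise 3 mm above the pads.
- pad_2_top (a point): Free black rubber pad, second of the four, counted from the end nearer the robot, of the fixed dark-wood rail: 61 mm along it, 74 mm across. Point: middle of its level top, 13 mm above the bench. x along the rail away from the robot, y across, z up. Rail: six pads in a row, 65 mm apart; pads 1 to 4 lie between the two under the end dies. Side lips, 76 mm apart, rise 3 mm above the pads.
- pad_3_top (a point): Free black rubber pad, third of the four, counted from the end nearer the robot, of the fixed dark-wood rail: 61 mm along it, 74 mm across. Point: middle of its level top, 13 mm above the bench. x along the rail away from the robot, y across, z up. Rail: six pads in a row, 65 mm apart; pads 1 to 4 lie between the two under the end dies. Side lips, 76 mm apart, rise 3 mm above the pads.
- pad_4_top (a point): Free black rubber pad, last of the four, counted from the end nearer the robot, of the fixed dark-wood rail: 61 mm along it, 74 mm across. Point: middle of its level top, 13 mm above the bench. x along the rail away from the robot, y across, z up. Rail: six pads in a row, 65 mm apart; pads 1 to 4 lie between the two under the end dies. Side lips, 76 mm apart, rise 3 mm above the pads.

How it is judged:
At the end, for the whole second after the job is handed in: Each die stands upright (0.12 rad) within 12 mm of the middle of its own pad, head diameters rising from pad to pad from the 18 mm end die to the 58 mm end die; all released and at rest; the end dies upright and not shifted by 10 mm (((horizontal distance between die_18_mid and pad_1_top below 0.09 m and horizontal distance between die_58_mid and pad_4_top below 0.09 m and horizontal distance between die_26_mid and pad_1_top below 0.012 m and horizontal distance between die_34_mid and pad_2_top below 0.012 m and horizontal distance between die_42_mid and pad_3_top below 0.012 m and horizontal distance between die_50_mid and pad_4_top below 0.012 m) or (horizontal distance between die_18_mid and pad_4_top below 0.09 m and horizontal distance between die_58_mid and pad_1_top below 0.09 m and horizontal distance between die_26_mid and pad_4_top below 0.012 m and horizontal distance between die_34_mid and pad_3_top below 0.012 m and horizontal distance between die_42_mid and pad_2_top below 0.012 m and horizontal distance between die_50_mid and pad_1_top below 0.012 m)) and height (world z) of each of die_26_mid, die_34_mid, die_42_mid, die_50_mid below 0.049 m and angle between each of die_26_mid, die_34_mid, die_42_mid, die_50_mid, die_18_mid, die_58_mid's own z axis and vertical below 0.12 rad and linear speed of each of die_26, die_34, die_42, die_50 below 0.02 m/s and contact force between each of die_26, die_34, die_42, die_50 and the fingers below 0.02 N and distance of each of die_18_mid, die_58_mid from where it was at the start of the episode below 0.01 m); the robot touches nothing.
It fails at once if a die is dropped: it falls free of the fingers faster than 0.5 m/s (more than about 12 mm) ((linear speed of die_26 above 0.5 m/s and contact force between die_26 and the fingers below 0.05 N) or (linear speed of die_34 above 0.5 m/s and contact force between die_34 and the fingers below 0.05 N) or (linear speed of die_42 above 0.5 m/s and contact force between die_42 and the fingers below 0.05 N) or (linear speed of die_50 above 0.5 m/s and contact force between die_50 and the fingers below 0.05 N)).
It fails at once if an end die is shifted by more than 10 mm or knocked over (distance of any of die_18_mid, die_58_mid from where it was at the start of the episode above 0.01 m or angle between any of die_18_mid, die_58_mid's own z axis and vertical above 0.3 rad).
It also fails if it takes over 93 s, if anything falls off the work surface, if the arm or the gripper's body presses on something with over 40 N, if the wrist force passes 120 N, or if a joint passes its speed limit or range.

## Robot

A 6-joint arm with a two-finger parallel gripper is mounted at the origin on the work surface. World frame = base frame: x ahead of the robot, y to its left, z up, the work surface at z = 0. Lengths are in m, angles in rad, forces in N, time in s.
With the tool pointing down it reaches from about 0.275 to 0.75 m from the base axis. Payload 10.2 kg.
Tool frame: the origin (TCP) lies midway between the tips of the shut fingers; the grasp point (between the pads) lies 19 mm behind it; y points along the fingers, x is the direction in which the jaws open and shut, and the axes are right-handed (so a half turn about y gives the same grasp; the last joint's range is limited). The gripper opens to 88 mm and grips with 3 to 60 N. Pads are 18 mm wide; open, the fingers measure 123 mm over their backs; the gripper's body (75 mm by 187 mm) begins 45 mm behind the grasp point.
Start: joints at [1.058, 0.313, 1.498, -0, 1.331, -0.223], TCP at [0.15, 0.503, 0.239] pointing down, gripper open.
Joint ranges: [-2.94, 2.94], [-0.97, 2.17], [0.19, 2.56], [-1.23, 4.37], [0.02, 3.11], [-2.88, 2.88]. Speed limits (rad/s): [2.39, 2.39, 3.01, 3.14, 3.14, 3.14].

## Interface

Orientations are given as a rotation vector (axis times angle).
In Python, from rig import bot gives the robot as it stands.
- The arm moves only by the tool drive_tool, never from a script. Its argument "increments" is a list that holds one entry, the list of rows, each a list of 7 numbers: the turn, a rotation vector about the world's x, y, z in rad, then the shift along the world's x, y, z in cm, then the finger opening in cm, from 0 to 8.81. In form: [[[wx, wy, wz, x, y, z, gripper], ...]]. A call has 1 to 10 rows; each row is the pose to reach, as a shift and turn from the pose commanded when the call began; what a row does not reach only later rows make up. A row lasts 1/8 s, in which the tool goes at most 62.5 mm and 10.7 degrees, less where a joint would pass 70% of its speed; a pose out of reach is approached as far as the arm can. A call with a gripper value outside its range is refused whole. The fingers move at their own pace and stop on an object; "squeeze" is the grip in N (left out, the last holds). Time passes only in rows, so rows that repeat a pose let the fingers close. It gives the time, the measured TCP pose, the force and the opening at its end, in the units of the state.
- bot.state(): the state, without advancing time (a new reading comes with each control period).
- bot.grab_frame(name): name is "scene" or "top" or "wrist"; returns a dict with "pixels" (420x560x3 uint8, blue, green, red), "vfov" (degrees; the focal length in pixels is half the picture's height over the tangent of half this angle, whatever the lens; pixels are square), "cx", "cy" (the principal point, pixels), "world_from_camera" (4x4, takes a point from camera to world coordinates); the wrist camera has in their place "hand_eye" (4x4, takes a point from camera to tool coordinates, whose origin is the TCP and whose axes are the tool frame's). Camera axes: x right, y down, z forward; pixel columns grow to the right and rows downward; lengths in m; the calibration is good to about 2 mm. A picture is of the moment at which its call begins: read the wrist's pose just before it. There is no depth.
- bot.finish_job(): hands the job in, once; it reports no verdict.
The state is a dict: "time": time; "qpos": joint angles; "joint_velocities": joint speeds; "joint_efforts": joint torques, N m; "tcp_pos": TCP position; "ee_rot": TCP orientation; "force": force on the tool from outside, world axes, zero at the start; "moment": the same for the moment, N m; "width": finger opening in m.
Only numpy, scipy, OpenCV 4.12 (cv2) and the standard library are available. Lean on these libraries where they do the work, as an engineer would, in place of code of your own. Each camera call takes 0.05 s, during which the arm holds its last target.

## Working session

There is one attempt and no reset: what is moved stays moved. The work goes in short steps, Python scripts to look and compute and a tool call to move; the robot and the scene stay as the last step left them, time stands still between calls to the robot, and variables do not carry over. Pictures are saved under pics/ and viewed, and the job is handed in when it is done.

Besides the shell and the picture viewer there is one more tool, called after ">>>" as name(argument=value, ...) on one line, values as JSON. drive_tool: Moves the arm, as the interface text tells. Its arguments: {"type":"object","properties":{"increments":{"type":"array"},"squeeze":{"type":"number"}},"required":["increments"]}

```bash
mkdir -p pics
cat > h.py <<'E'
import numpy as np,cv2
from rig import bot
E
python3 - <<'E'
from h import *
s=bot.state(); print(s)
for n in("scene","top"):
    f=bot.grab_frame(n); cv2.imwrite(f"pics/{n}0.png",f["pixels"]); np.savez(f"{n}0.npz",**f)
    print(n,f["vfov"],f["cx"],f["cy"],np.round(f["world_from_camera"],3).tolist(), f.keys())
E
```

```text
{'time': 0.0, 'qpos': array([ 1.05759172e+00,  3.13444116e-01,  1.49842476e+00, -1.61480413e-05,
        1.33102805e+00, -2.23412106e-01]), 'joint_velocities': array([ 0.00117937,  0.00057687,  0.00038676,  0.0014529 , -0.00088375,
        0.00015016]), 'joint_efforts': array([-4.74069639e-04, -4.02200711e+01, -2.52271503e+01,  6.93449378e-02,
        3.51569219e-02, -7.79240395e-05]), 'tcp_pos': array([0.14991578, 0.50287861, 0.23816873]), 'ee_rot': array([-1.33302081, -0.99221496,  0.99418625]), 'force': array([ 0.27317453, -0.1466953 , -0.52007446]), 'moment': array([-0.01748227,  0.00441492,  0.00533103]), 'width': 0.0884102206451827}
scene 44.995826437075024 272.79380992668797 207.48632109393438 [[-0.85, 0.393, -0.351, 0.85], [0.527, 0.628, -0.574, 0.524], [-0.005, -0.672, -0.74, 0.714], [0.0, 0.0, 0.0, 1.0]] dict_keys(['pixels', 'vfov', 'cx', 'cy', 'world_from_camera'])
top 45.62677362975006 272.9315856895901 208.71818233383445 [[-0.015, -0.979, 0.204, 0.348], [-1.0, 0.014, -0.004, 0.013], [0.001, -0.204, -0.979, 1.127], [0.0, 0.0, 0.0, 1.0]] dict_keys(['pixels', 'vfov', 'cx', 'cy', 'world_from_camera'])
```

View pics/scene0.png

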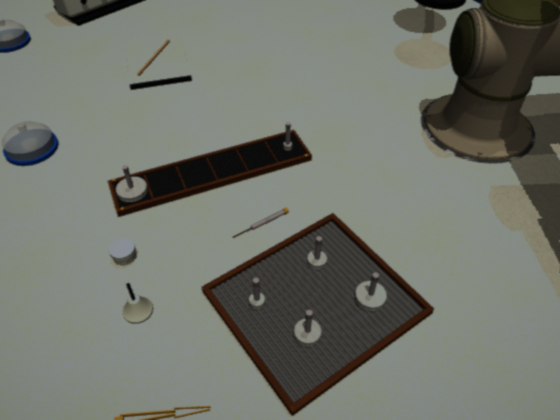

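View pics/top0.png

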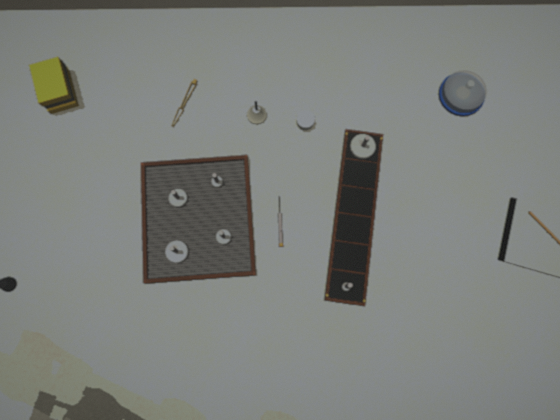

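Run:
```python
from h import *
a=cv2.imread("pics/top0.png")
c=cv2.convertScaleAbs(a[145:290,135:260],alpha=1.5);cv2.imwrite("pics/c1.png",cv2.resize(c,None,fx=4,fy=4,interpolation=cv2.INTER_CUBIC))
c=cv2.convertScaleAbs(a[120:310,315:395],alpha=2);cv2.imwrite("pics/c2.png",cv2.resize(c,None,fx=3,fy=3,interpolation=cv2.INTER_CUBIC))
a=cv2.imread("pics/scene0.png")
c=cv2.convertScaleAbs(a[210:415,200:435],alpha=1.5);cv2.imwrite("pics/c3.png",cv2.resize(c,None,fx=2.8,fy=2.8,interpolation=cv2.INTER_CUBIC))
```

```text
(no output)
```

View pics/c1.png

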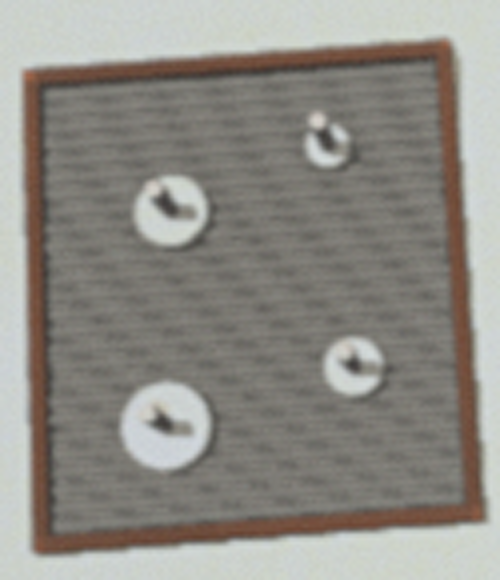

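View pics/c2.png

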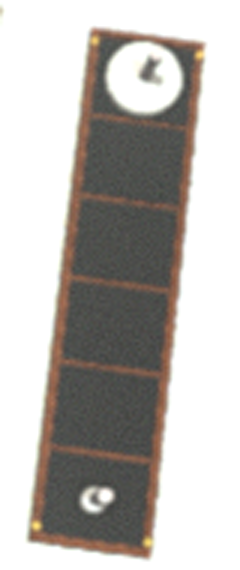

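View pics/c3.png

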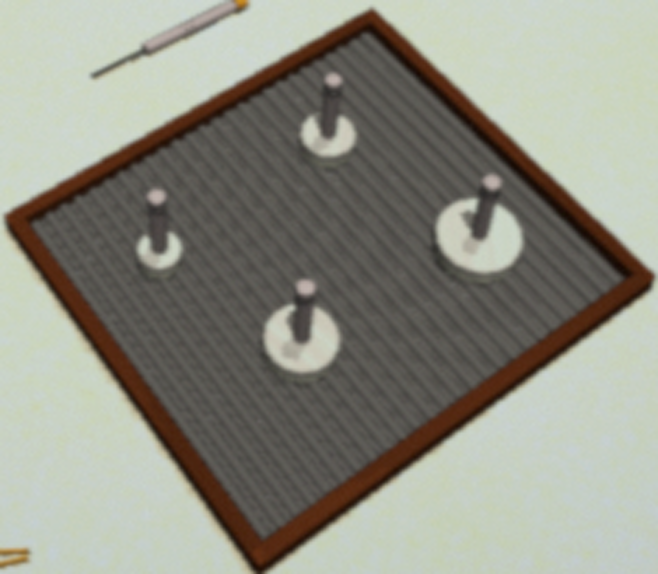

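```bash
cat >> h.py <<'E'
def ray(f,u,v):
    foc=210/np.tan(np.radians(f["vfov"])/2)
    d=np.array([(u-f["cx"])/foc,(v-f["cy"])/foc,1.]);T=f["world_from_camera"]
    return T[:3,3],T[:3,:3]@d
def onz(f,u,v,z):
    o,d=ray(f,u,v);return o+d*(z-o[2])/d[2]
def tri(f,p,g,q):
    o1,d1=ray(f,*p);o2,d2=ray(g,*q)
    t=np.linalg.lstsq(np.c_[d1,-d2],o2-o1,rcond=None)[0]
    a=o1+t[0]*d1;b=o2+t[1]*d2
    return (a+b)/2,np.linalg.norm(a-b)
E
python3 - <<'E'
from h import *
T=dict(np.load("top0.npz"));S=dict(np.load("scene0.npz"))
def heads(F,box,thr):
    x0,y0,x1,y1=box;c=F["pixels"][y0:y1,x0:x1].astype(int)
    m=(c.min(2)>thr).astype(np.uint8)
    m=cv2.resize(m*255,None,fx=1,fy=1)
    out=[]
    for k in cv2.findContours(m,cv2.RETR_EXTERNAL,cv2.CHAIN_APPROX_NONE)[0]:
        if cv2.contourArea(k)>40:
            h=cv2.convexHull(k); e=cv2.fitEllipse(h if len(h)>=5 else k)
            out.append((e[0][0]+x0,e[0][1]+y0,e[1][0],e[1][1]))
    return out
t=heads(T,(147,165,248,272),140);s=heads(S,(225,235,410,380),125)
print(np.round(t,1));print(np.round(s,1))
t2=heads(T,(340,135,382,300),140);s2=heads(S,(110,140,305,210),110)
print(np.round(t2,1));print(np.round(s2,1))
tp={26:((214.3,175),(157,196)),34:((221.7,231.7),(333,79)),42:((173.7,191.5),(306,287)),50:((173.2,247),(491,181))}
for k,(a,b) in tp.items():
    b=(b[0]/2.8+200,b[1]/2.8+210);print(k,tri(T,a,S,b))
    for x in t:
        print("   head top z.012+.. ",[onz(T,x[0],x[1],z).round(4)[:2] for z in(.016,)] ) if abs(x[0]-a[0])+abs(x[1]-a[1])<14 else 0
E
```

```text
[]
[[438.5 336.1  39.9 359.3]
 [263.9 380.5   3.2   6.5]
 [374.6 295.6  19.4  21.5]
 [368.5 292.6  20.4  22.3]
 [421.2 297.2   9.3  29.7]
 [191.  268.9  33.8 282.1]]
[]
[[ 130.7  186.9   18.8   28.5]
 [ 596.   111.5   51.6 1195.1]
 [  87.5  185.6   10.1   22.2]]
26 (array([0.64462507, 0.1367885 , 0.06978435]), np.float64(0.001717324574130168))
34 (array([0.51764169, 0.12050491, 0.07039595]), np.float64(0.003894766841178898))
42 (array([0.6082694 , 0.22540159, 0.06961181]), np.float64(0.002986822285102233))
50 (array([0.48597819, 0.22407572, 0.07005655]), np.float64(0.004988458000947854))
```

Run:
```python
from h import *
T=dict(np.load("top0.npz"));S=dict(np.load("scene0.npz"))
print(T["pixels"][240:262:3,160:195:3].max(2));print(S["pixels"][283:312:3,350:390:4].max(2))
def heads(F,box,thr,n):
    x0,y0,x1,y1=box;c=F["pixels"][y0:y1,x0:x1]
    c=cv2.resize(c,None,fx=4,fy=4,interpolation=cv2.INTER_CUBIC)
    m=(c.min(2)>thr).astype(np.uint8);out=[]
    for k in cv2.findContours(m,cv2.RETR_EXTERNAL,cv2.CHAIN_APPROX_NONE)[0]:
        if 600<cv2.contourArea(k)<20000:
            e=cv2.fitEllipse(cv2.convexHull(k))
            out.append(((e[0][0]+.5)/4-.5+x0,(e[0][1]+.5)/4-.5+y0,e[1][0]/4,e[1][1]/4))
    return out
for b in((147,165,248,272),(338,133,384,298)):
  for thr in(95,105):
    for x in heads(T,b,thr,0): print(thr,np.round(x,1),onz(T,x[0],x[1],.018 if b[0]<200 else .025).round(4))
for b in((228,240,400,370),):
  for thr in(90,105):
    for x in heads(S,b,thr,0): print("S",thr,np.round(x,1),onz(S,x[0],x[1],.018).round(4))
```

```text
[[ 82  81  82  81  85 104 100  86  82  83  74  71]
 [ 82  80  78 119 140 140 139 140 101  79  80  79]
 [ 80  83 103 140 133 129 141 140 141  73  85  87]
 [ 81  80 132 136 128  52 125 137 140 100  70  79]
 [ 84  74 139 144 132  74  83  92 140 101  77  74]
 [ 83  81 122 144 143 144 142 144 145  72  83  85]
 [ 82  82  88 142 143 143 144 145 111  60  78  80]
 [ 81  82  82  88 117 137 129  88  72  77  81  76]]
[[ 59  56  65 127 138  86  53 103  55  63]
 [ 59  56 122 137  82  50  55 142 107  52]
 [ 56  63 137 137  97  44  67 141 141  62]
 [ 63  50 139 136 133  47  96 142 141  91]
 [ 55  49 138 137 125  82 132 142 141 101]
 [ 61  39 122 137 117 124 139 142 141  95]
 [ 63  48  61 135 134 139 140 142 138  59]
 [ 52  60  44  85 130 141 138 140  97  61]
 [ 60  55  51  53  61  85  93  72  59  62]
 [ 60  57  62  53  56  59  65  53  64  54]]
95 [175.8 251.   22.2  23.1] [0.4856 0.2265 0.018 ]
95 [222.8 236.   14.9  15.5] [0.5177 0.1219 0.018 ]
95 [177.1 197.   17.7  18.8] [0.609  0.2266 0.018 ]
95 [215.6 181.7   8.9  10.6] [0.6439 0.139  0.018 ]
105 [175.8 251.   21.6  22.5] [0.4855 0.2264 0.018 ]
[... 522 characters left out ...]
13.5  15.6] [0.6447 0.1372 0.018 ]
S 90 [370.8 293.6  25.7  31.4] [0.4845 0.2265 0.018 ]
S 90 [316.8 257.5  15.6  19.3] [0.5165 0.1216 0.018 ]
S 90 [483.  323.3  34.2 364.4] [0.3725 0.359  0.018 ]
S 90 [243.5 246.6  27.5 299.4] [0.6109 0.035  0.018 ]
S 105 [705.  194.4  53.7 804.4] [-0.1902  0.3888  0.018 ]
S 105 [ 928.7 1011.8   90.6 1836.2] [0.5317 0.9475 0.018 ]
S 105 [307.3 330.3  23.3  25.9] [0.6078 0.2264 0.018 ]
S 105 [256.7 298.4  12.5  14.7] [0.6445 0.1372 0.018 ]
S 105 [370.8 293.6  24.8  30.5] [0.4844 0.2265 0.018 ]
S 105 [316.8 257.4  14.7  18.3] [0.5164 0.1216 0.018 ]
S 105 [426.7 279.6  28.  235.2] [0.3897 0.254  0.018 ]
S 105 [607.1 126.7  46.6 678.8] [-0.2162  0.1667  0.018 ]
```

Run:
```python
from h import *
T=dict(np.load("top0.npz"));S=dict(np.load("scene0.npz"))
print(T["pixels"][176:200:2,360].tolist());print(S["pixels"][150:190:3,195].tolist())
def pads(F,box,name):
    x0,y0,x1,y1=box;c=F["pixels"][y0:y1,x0:x1]
    c=cv2.GaussianBlur(cv2.resize(c,None,fx=4,fy=4,interpolation=cv2.INTER_CUBIC),(0,0),1).astype(int)
    sat=c[...,2]-c[...,0]
    m=((c.max(2)<50)&(sat<(12 if name=="top" else 14))).astype(np.uint8)
    m=cv2.morphologyEx(m,cv2.MORPH_CLOSE,np.ones((3,3)));m=cv2.morphologyEx(m,cv2.MORPH_OPEN,np.ones((7,7)))
    cv2.imwrite(f"pics/m{name}.png",m*255)
    r=[]
    for k in cv2.findContours(m,cv2.RETR_EXTERNAL,cv2.CHAIN_APPROX_NONE)[0]:
        if cv2.contourArea(k)>1500:
            q=(k[:,0].astype(float)+.5)/4-.5+[x0,y0]
            w=np.array([onz(F,*p,.013)[:2] for p in q],np.float32)
            e=cv2.minAreaRect(w);r.append(np.r_[e[0],e[1]]);print(name,np.round(e[0],4),np.round(e[1],4),round(e[2],1))
pads(T,(320,125,390,310),"top");pads(S,(105,125,315,215),"scene")
```

```text
[[41, 40, 40], [38, 40, 39], [37, 39, 36], [38, 40, 38], [36, 39, 37], [34, 35, 42], [39, 44, 54], [37, 38, 38], [38, 37, 37], [37, 40, 38], [37, 39, 38], [35, 37, 37]]
[[133, 142, 136], [134, 143, 136], [80, 89, 95], [6, 12, 26], [10, 10, 11], [10, 11, 11], [9, 10, 10], [12, 12, 13], [13, 12, 13], [11, 11, 11], [11, 9, 10], [9, 12, 11], [11, 19, 35], [5, 13, 29]]
top [ 0.4038 -0.1514] [0.0745 0.06  ] 80.8
top [ 0.4684 -0.1615] [0.0744 0.0601] 81.4
top [ 0.532  -0.1718] [0.074  0.0602] 81.4
top [ 0.5964 -0.1822] [0.0743 0.0609] 80.9
top [ 0.66   -0.1924] [0.0744 0.0616] 81.6
top [ 0.7192 -0.2306] [0.025  0.0641] 71.4
top [ 0.7301 -0.1746] [0.0189 0.0616] 84.9
scene [ 0.7285 -0.1818] [0.0292 0.0599] 78.5
scene [ 0.6607 -0.1933] [0.0724 0.0598] 81.2
scene [ 0.5968 -0.1831] [0.0725 0.0602] 80.9
scene [ 0.5325 -0.1729] [0.0722 0.0603] 80.5
scene [ 0.4685 -0.1627] [0.0719 0.0609] 80.7
scene [ 0.4029 -0.1556] [0.0786 0.063 ] 80.8
```

```bash
cat >> h.py <<'E'
from scipy.spatial.transform import Rotation as R
D={26:(.6445,.1370),34:(.517,.1213),42:(.6083,.2262),50:(.485,.2263)}
P={26:(.4685,-.1621),34:(.5323,-.1723),42:(.5966,-.1826),50:(.6604,-.1928)}
def st():
    s=bot.state();print(round(s["time"],2),"tcp",s["tcp_pos"].round(4),"F",s["force"].round(2),"w",round(s["width"],4),"q",s["qpos"].round(2));print("Raxes",R.from_rotvec(s["ee_rot"]).as_matrix().round(3).tolist());return s
E
python3 - <<'E'
from h import *
st();f=bot.grab_frame("wrist");print(f["hand_eye"].round(3).tolist(),f["vfov"]);cv2.imwrite("pics/w0.png",f["pixels"])
E
```

```text
0.1 tcp [0.1499 0.5029 0.2382] F [-0.14  0.19 -0.15] w 0.088 q [ 1.06  0.31  1.5   0.    1.33 -0.22]
Raxes [[0.286, -0.001, -0.958], [0.958, -0.001, 0.286], [-0.001, -1.0, 0.0]]
[[1.0, 0.0, 0.002, -0.001], [-0.001, -0.267, 0.964, -0.147], [0.001, -0.964, -0.267, 0.068], [0.0, 0.0, 0.0, 1.0]] 65.94008720543022
```

View pics/w0.png

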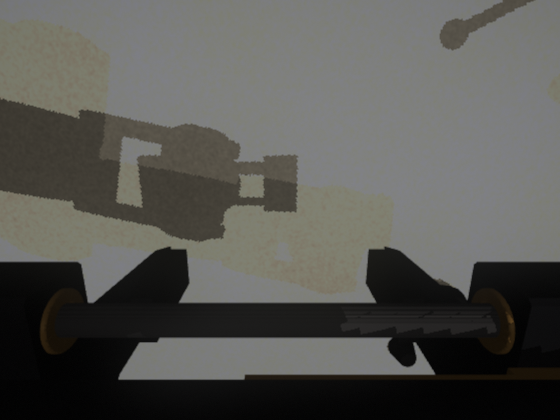

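>>> drive_tool(increments=[[[0,0,0,4.2,-3.5,-1.0,5],[0,0,0,8.4,-6.9,-3,5],[0,0,0,12.6,-10.4,-5,5],[0,0,0,16.8,-13.8,-7,5],[0,0,0,21,-17.3,-9,5],[0,0,0,25.2,-20.8,-11,5],[0,0,0,29.4,-24.2,-12,5],[0,0,0,33.5,-27.7,-12.8,5],[0,0,0,33.5,-27.7,-12.8,5],[0,0,0,33.5,-27.7,-12.8,5]]], squeeze=20)

```text
time: 1.4
tcp_pos: [0.4844, 0.2264, 0.1105]
ee_rot: [-1.332, -0.992, 0.994]
force: [-0.5, 0.4, -0.2]
width: 0.0498
```

Run:
```python
from h import *
s=st();f=bot.grab_frame("wrist");cv2.imwrite("pics/w1.png",f["pixels"])
```

```text
1.4 tcp [0.4844 0.2264 0.1105] F [-0.45  0.44 -0.19] w 0.0498 q [ 0.22  0.47  1.63  0.    1.04 -1.06]
Raxes [[0.286, -0.001, -0.958], [0.958, 0.0, 0.286], [-0.0, -1.0, 0.001]]
```

View pics/w1.png

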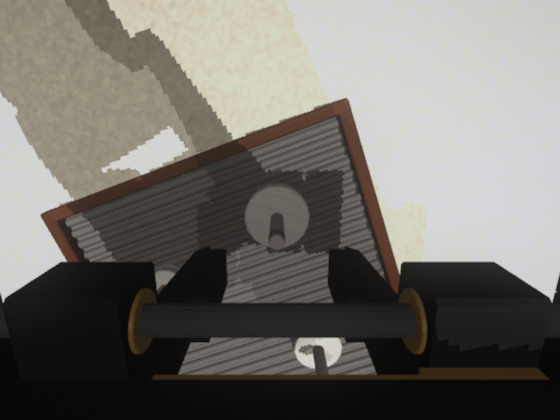

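```bash
cat >> h.py <<'E'
def wr(f,s,u,v,z):
    M=np.eye(4);M[:3,:3]=R.from_rotvec(s["ee_rot"]).as_matrix();M[:3,3]=s["tcp_pos"]
    g=dict(f);g["world_from_camera"]=M@f["hand_eye"];return onz(g,u,v,z)
E
python3 - <<'E'
from h import *
s=bot.state();f=bot.grab_frame("wrist")
print(wr(f,s,278,241,.07),wr(f,s,277.5,217,.018))
E
```

```text
[0.48757953 0.22605927 0.07      ] [0.48754529 0.2258882  0.018     ]
```

>>> drive_tool(increments=[[[0,0,0,0.2,0,-2,5],[0,0,0,0.2,0,-4,5],[0,0,0,0.2,0,-6,5],[0,0,0,0.2,0,-8,5],[0,0,0,0.2,0,-8,3],[0,0,0,0.2,0,-8,1.5],[0,0,0,0.2,0,-8,0],[0,0,0,0.2,0,-8,0],[0,0,0,0.2,0,-8,0],[0,0,0,0.2,0,-8,0]]])

```text
time: 2.75
tcp_pos: [0.4872, 0.2262, 0.0311]
ee_rot: [-1.333, -0.994, 0.993]
force: [-1.2, 0.4, 5.7]
width: 0.0095
```

>>> drive_tool(increments=[[[0,0,0,0,0,0.5,0],[0,0,0,0,0,2,0],[0,0,0,0,0,4,0],[0,0,0,0,0,6.5,0],[0,0,0,0,0,9,0],[0,0,0,0,0,10,0],[0,0,0,0,0,10,0]]])

```text
time: 3.62
tcp_pos: [0.4871, 0.2261, 0.1311]
ee_rot: [-1.333, -0.994, 0.992]
force: [-0.3, -0.1, -0.3]
width: 0.0089
```

Run:
```python
from h import *
s=st();f=bot.grab_frame("wrist");cv2.imwrite("pics/w2.png",f["pixels"])
f=bot.grab_frame("scene");cv2.imwrite("pics/s2.png",f["pixels"])
```

```text
3.62 tcp [0.4871 0.2261 0.1311] F [-0.26 -0.08 -0.34] w 0.0089 q [ 0.22  0.45  1.6   0.    1.09 -1.06]
Raxes [[0.286, 0.001, -0.958], [0.958, 0.0, 0.286], [0.0, -1.0, -0.001]]
```

View pics/w2.png

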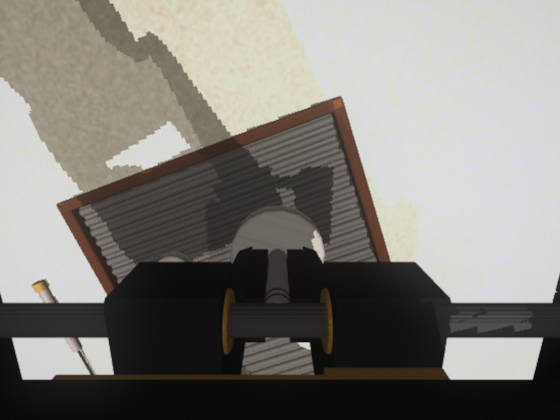

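View pics/s2.png

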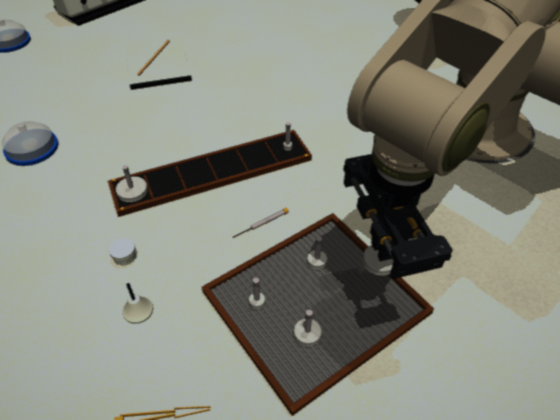

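Run:
```python
from h import *
s=bot.state();f=bot.grab_frame("wrist")
A=R.from_rotvec(s["ee_rot"]).as_matrix()
for z in (.116,.1185):
  for p in((232,245),(323,245),(277,206)): print(z,(A.T@(wr(f,s,*p,z)-s["tcp_pos"])*1000).round(1))
```

```text
0.116 [-24.3  14.    4.5]
0.116 [24.  14.   4.5]
0.116 [-0.4 14.  25.9]
0.1185 [-23.9  11.5   5.5]
0.1185 [23.6 11.5  5.5]
0.1185 [-0.4 11.5 26.5]
```

>>> drive_tool(increments=[[[0,0,0,1,-2.4,0,0],[0,0,0,3,-7.2,0,0],[0,0,0,5,-12,0,0],[0,0,0,7.0,-16.9,0,0],[0,0,0,9,-21.7,0,0],[0,0,0,11,-26.5,0,0],[0,0,0,13,-31.3,0,0],[0,0,0,15,-36.1,0,0],[0,0,0,16.7,-40.2,0,0],[0,0,0,17.4,-41.9,0,0]]])

```text
time: 5.03
tcp_pos: [0.661, -0.1952, 0.129]
ee_rot: [-1.332, -0.99, 0.992]
force: [-0.5, 0.3, -0.9]
width: 0.0094
```

>>> drive_tool(increments=[[[0,0,0,0,0,-1,0],[0,0,0,0,0,-3,0],[0,0,0,0,0,-5,0],[0,0,0,0,0,-7,0],[0,0,0,0,0,-8,0],[0,0,0,0,0,-8.5,0],[0,0,0,0,0,-8.5,0],[0,0,0,0,0,-8.5,0]]])

```text
time: 6.02
tcp_pos: [0.6614, -0.1931, 0.0465]
ee_rot: [-1.334, -0.994, 0.993]
force: [-0.2, 0.2, -0.8]
width: 0.009
```

Run:
```python
from h import *
s=st();f=bot.grab_frame("wrist");cv2.imwrite("pics/w3.png",f["pixels"])
f=bot.grab_frame("scene");cv2.imwrite("pics/s3.png",cv2.resize(f["pixels"][90:240,80:330],None,fx=3,fy=3))
```

```text
6.03 tcp [ 0.6614 -0.1931  0.0465] F [-0.21  0.24 -0.81] w 0.009 q [-0.45  0.85  1.13 -0.    1.16 -1.73]
Raxes [[0.286, 0.001, -0.958], [0.958, -0.001, 0.286], [-0.0, -1.0, -0.001]]
```

View pics/s3.png

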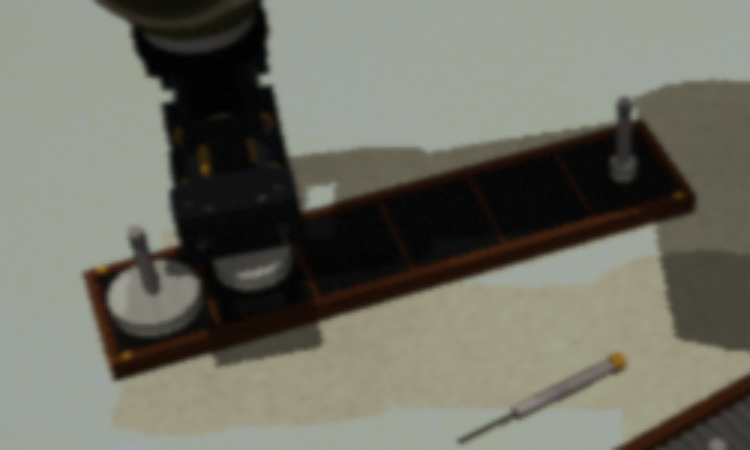

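View pics/w3.png

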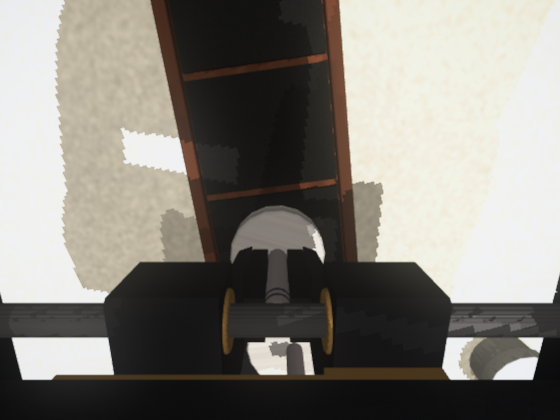

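>>> drive_tool(increments=[[[0,0,0,0,0,-0.3,0],[0,0,0,0,0,-0.6,0],[0,0,0,0,0,-0.7,0],[0,0,0,0,0,-0.75,0],[0,0,0,0,0,-0.75,0]]])

```text
time: 6.75
tcp_pos: [0.661, -0.1929, 0.0382]
ee_rot: [-1.333, -0.993, 0.993]
force: [-0.4, 0.4, 0.0]
width: 0.0092
```

>>> drive_tool(increments=[[[0,0,0,0,0,-0.05,0],[0,0,0,0,0,-0.1,0],[0,0,0,0,0,-0.1,0]]])

```text
time: 7.12
tcp_pos: [0.661, -0.1929, 0.0372]
ee_rot: [-1.332, -0.993, 0.993]
force: [-0.6, 0.2, 0.4]
width: 0.0093
```

>>> drive_tool(increments=[[[0,0,0,0,0,-0.05,0],[0,0,0,0,0,-0.1,0],[0,0,0,0,0,-0.1,0]]])

```text
time: 7.5
tcp_pos: [0.661, -0.1929, 0.0363]
ee_rot: [-1.333, -0.993, 0.993]
force: [0.4, 0.2, 0.1]
width: 0.0092
```

>>> drive_tool(increments=[[[0,0,0,0,0,-0.05,0],[0,0,0,0,0,-0.1,0],[0,0,0,0,0,-0.1,0]]])

```text
time: 7.88
tcp_pos: [0.6611, -0.1929, 0.0362]
ee_rot: [-1.333, -0.993, 0.993]
force: [-3.5, 1.1, 7.7]
width: 0.0093
```

Run:
```python
from h import *
s=st();f=bot.grab_frame("wrist");cv2.imwrite("pics/w4.png",f["pixels"])
f=bot.grab_frame("scene");cv2.imwrite("pics/s4.png",cv2.resize(f["pixels"][130:220,100:200],None,fx=6,fy=6,interpolation=cv2.INTER_CUBIC))
```

```text
7.88 tcp [ 0.6611 -0.1929  0.0362] F [-3.51  1.13  7.72] w 0.0093 q [-0.45  0.87  1.14 -0.    1.14 -1.73]
Raxes [[0.286, 0.0, -0.958], [0.958, -0.0, 0.286], [-0.0, -1.0, -0.0]]
```

View pics/s4.png

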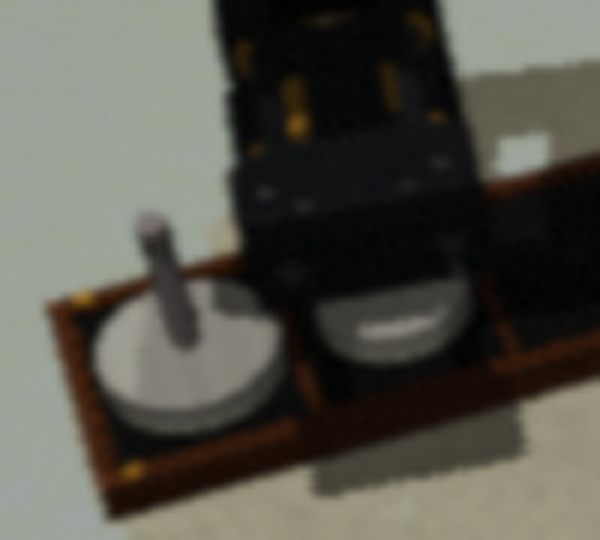

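View pics/w4.png

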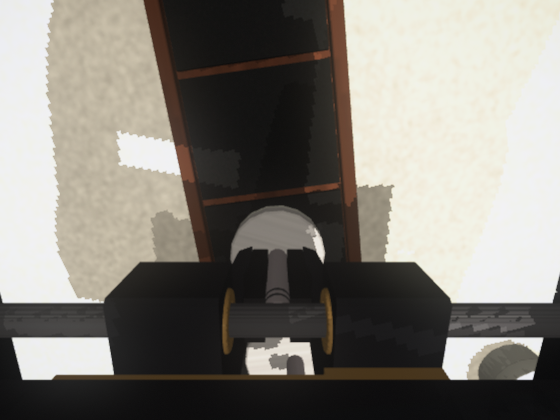

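>>> drive_tool(increments=[[[0,0,0,0,0,0.05,0],[0,0,0,0,0,0.08,0],[0,0,0,0,0,0.08,1.5],[0,0,0,0,0,0.08,3],[0,0,0,0,0,0.08,4],[0,0,0,0,0,1.5,4],[0,0,0,0,0,4,4],[0,0,0,0,0,7,4],[0,0,0,0,0,9,4],[0,0,0,0,0,9,4]]])

```text
time: 9.22
tcp_pos: [0.6618, -0.1932, 0.1277]
ee_rot: [-1.336, -0.995, 0.992]
force: [0.2, -0.2, -0.4]
width: 0.0397
```

Run:
```python
from h import *
s=st();f=bot.grab_frame("wrist");cv2.imwrite("pics/w5.png",f["pixels"])
```

```text
9.22 tcp [ 0.6618 -0.1932  0.1277] F [ 0.19 -0.19 -0.4 ] w 0.0397 q [-0.45  0.77  1.07  0.    1.3  -1.73]
Raxes [[0.286, 0.004, -0.958], [0.958, -0.002, 0.286], [-0.001, -1.0, -0.004]]
```

View pics/w5.png

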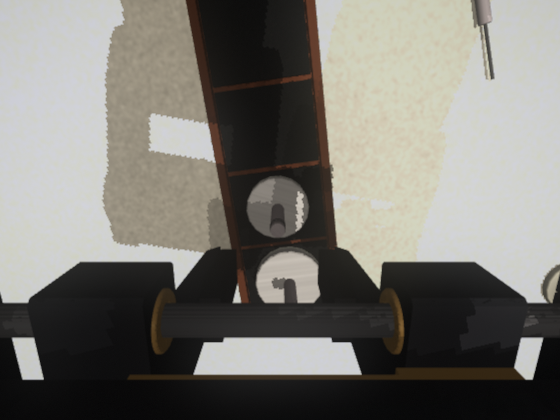

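>>> drive_tool(increments=[[[0,0,0,-0.3,2.5,0,5],[0,0,0,-1,7.5,0,5],[0,0,0,-1.6,12.5,0,5],[0,0,0,-2.2,17.5,0,5],[0,0,0,-2.8,22.5,0,5],[0,0,0,-3.5,27.5,0,5],[0,0,0,-4.1,32.5,0,5],[0,0,0,-4.7,37.5,0,5],[0,0,0,-5.2,41.9,-1,5],[0,0,0,-5.2,41.9,-2,5]]])

```text
time: 10.52
tcp_pos: [0.6078, 0.2287, 0.1037]
ee_rot: [-1.33, -0.995, 0.997]
force: [-0.5, -0.3, -0.7]
width: 0.0504
```

Run:
```python
from h import *
s=st();f=bot.grab_frame("wrist");cv2.imwrite("pics/w6.png",f["pixels"])
```

```text
10.53 tcp [0.6078 0.2287 0.1037] F [-0.54 -0.32 -0.69] w 0.0504 q [ 0.18  0.71  1.25  0.    1.19 -1.11]
Raxes [[0.282, -0.002, -0.959], [0.959, -0.0, 0.282], [-0.001, -1.0, 0.002]]
```

View pics/w6.png

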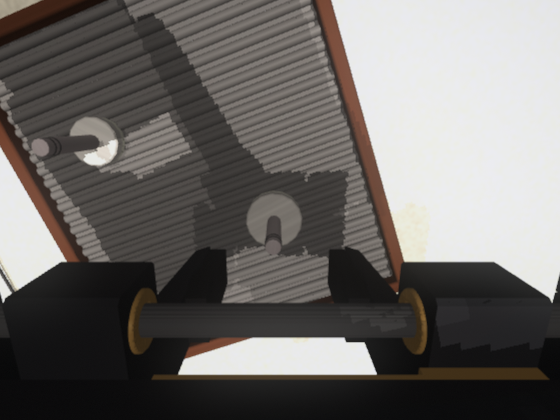

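>>> drive_tool(increments=[[[0,0,0,0,0,0,5],[0,0,0,0,0,-2,5],[0,0,0,0,0,-4,5],[0,0,0,0,0,-6,5],[0,0,0,0,0,-7,5],[0,0,0,0,0,-7,5]]])

```text
time: 11.32
tcp_pos: [0.609, 0.2258, 0.0348]
ee_rot: [-1.332, -0.992, 0.993]
force: [-0.0, -0.3, -0.5]
width: 0.0501
```

>>> drive_tool(increments=[[[0,0,0,0,0,-0.35,5],[0,0,0,0,0,-0.35,3],[0,0,0,0,0,-0.35,1.5],[0,0,0,0,0,-0.35,0.8],[0,0,0,0,0,-0.35,0],[0,0,0,0,0,-0.35,0],[0,0,0,0,0,-0.35,0],[0,0,0,0,0,-0.35,0]]])

```text
time: 12.32
tcp_pos: [0.609, 0.2261, 0.0317]
ee_rot: [-1.332, -0.993, 0.993]
force: [0.5, -0.5, 0.4]
width: 0.009
```

>>> drive_tool(increments=[[[0,0,0,0,0,0.5,0],[0,0,0,0,0,2,0],[0,0,0,0,0,4,0],[0,0,0,0,0,6.5,0],[0,0,0,0,0,9,0],[0,0,0,0,0,10,0],[0,0,0,0,0,10,0]]])

```text
time: 13.2
tcp_pos: [0.6092, 0.2262, 0.1325]
ee_rot: [-1.333, -0.994, 0.992]
force: [-0.5, 0.3, -1.6]
width: 0.0093
```

Run:
```python
from h import *
s=st();f=bot.grab_frame("wrist");cv2.imwrite("pics/w7.png",f["pixels"])
```

```text
13.2 tcp [0.6092 0.2262 0.1325] F [-0.51  0.26 -1.65] w 0.0093 q [ 0.18  0.68  1.22  0.    1.25 -1.11]
Raxes [[0.286, 0.001, -0.958], [0.958, 0.0, 0.286], [0.001, -1.0, -0.001]]
```

View pics/w7.png

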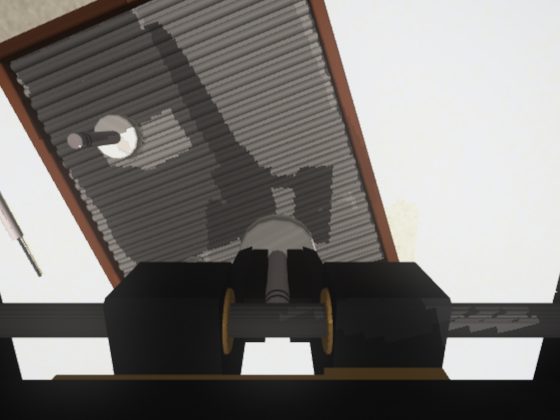

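Run:
```python
from h import *
s=bot.state();f=bot.grab_frame("wrist")
A=R.from_rotvec(s["ee_rot"]).as_matrix()
for p in((240,247),(315,247),(277.5,214.5)): print((A.T@(wr(f,s,*p,s["tcp_pos"][2]-.0115)-s["tcp_pos"])*1000).round(1))
```

```text
[-19.8  11.5   4.4]
[19.5 11.5  4.4]
[-0.2 11.5 22.1]
```

>>> drive_tool(increments=[[[0,0,0,-0.1,-2.4,0,0],[0,0,0,-0.2,-7.2,0,0],[0,0,0,-0.4,-12,0,0],[0,0,0,-0.5,-16.8,0,0],[0,0,0,-0.6,-21.6,0,0],[0,0,0,-0.8,-26.4,0,0],[0,0,0,-0.9,-31.2,0,0],[0,0,0,-1.1,-36,0,0],[0,0,0,-1.2,-39.6,0,0],[0,0,0,-1.2,-40.9,0,0]]])

```text
time: 14.55
tcp_pos: [0.596, -0.1854, 0.1311]
ee_rot: [-1.333, -0.99, 0.991]
force: [-0.2, -0.5, -0.9]
width: 0.0092
```

>>> drive_tool(increments=[[[0,0,0,0,0,-1,0],[0,0,0,0,0,-3,0],[0,0,0,0,0,-5,0],[0,0,0,0,0,-7,0],[0,0,0,0,0,-8.5,0],[0,0,0,0,0,-9.0,0],[0,0,0,0,0,-9.0,0],[0,0,0,0,0,-9.0,0]]])

```text
time: 15.55
tcp_pos: [0.5974, -0.183, 0.0424]
ee_rot: [-1.334, -0.994, 0.993]
force: [0.3, 0.1, -0.6]
width: 0.0092
```

Run:
```python
from h import *
s=st();f=bot.grab_frame("wrist");cv2.imwrite("pics/w8.png",f["pixels"])
```

```text
15.55 tcp [ 0.5974 -0.183   0.0424] F [ 0.26  0.13 -0.57] w 0.0092 q [-0.48  0.73  1.38  0.    1.03 -1.77]
Raxes [[0.286, 0.001, -0.958], [0.958, -0.001, 0.286], [-0.0, -1.0, -0.001]]
```

View pics/w8.png

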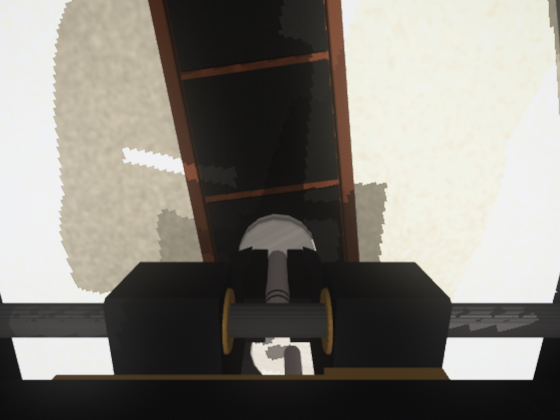

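>>> drive_tool(increments=[[[0,0,0,0,0,-0.25,0],[0,0,0,0,0,-0.45,0],[0,0,0,0,0,-0.5,0],[0,0,0,0,0,-0.5,0]]])

```text
time: 16.1
tcp_pos: [0.5971, -0.1829, 0.0367]
ee_rot: [-1.333, -0.993, 0.993]
force: [-0.6, -0.5, -0.1]
width: 0.0092
```

>>> drive_tool(increments=[[[0,0,0,0,0,-0.05,0],[0,0,0,0,0,-0.1,0],[0,0,0,0,0,-0.1,0]]])

```text
time: 16.48
tcp_pos: [0.5972, -0.183, 0.0367]
ee_rot: [-1.333, -0.993, 0.993]
force: [-3.9, 1.2, 8.2]
width: 0.0093
```

>>> drive_tool(increments=[[[0,0,0,0,0,0.05,0],[0,0,0,0,0,0.08,0],[0,0,0,0,0,0.08,1.5],[0,0,0,0,0,0.08,3],[0,0,0,0,0,0.08,4],[0,0,0,0,0,1.5,4],[0,0,0,0,0,4,4],[0,0,0,0,0,7,4],[0,0,0,0,0,9,4],[0,0,0,0,0,9,4]]])

```text
time: 17.73
tcp_pos: [0.5978, -0.1832, 0.1279]
ee_rot: [-1.336, -0.995, 0.992]
force: [0.0, 0.5, 0.7]
width: 0.0402
```

Run:
```python
from h import *
s=st();f=bot.grab_frame("wrist");cv2.imwrite("pics/w9.png",f["pixels"])
```

```text
17.73 tcp [ 0.5978 -0.1832  0.1279] F [0.02 0.54 0.72] w 0.0402 q [-0.48  0.63  1.32  0.    1.19 -1.77]
Raxes [[0.286, 0.003, -0.958], [0.958, -0.002, 0.286], [-0.001, -1.0, -0.004]]
```

View pics/w9.png

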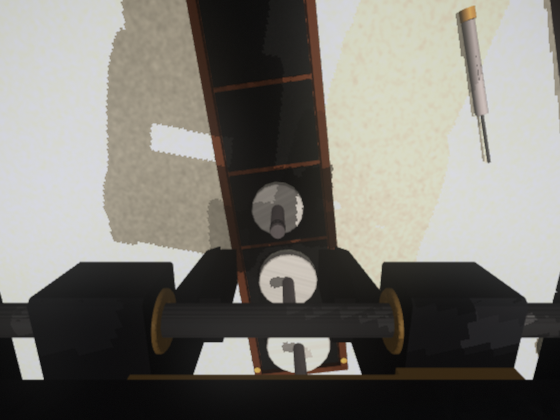

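>>> drive_tool(increments=[[[0,0,0,-0.6,2.4,0,5],[0,0,0,-1.8,7,0,5],[0,0,0,-3.0,11.6,0,5],[0,0,0,-4.2,16.2,0,5],[0,0,0,-5.4,20.8,0,5],[0,0,0,-6.6,25.4,0,5],[0,0,0,-8,30.4,-1,5],[0,0,0,-8,30.4,-2,5],[0,0,0,-8,30.4,-3,5],[0,0,0,-8,30.4,-3,5]]])

```text
time: 19.02
tcp_pos: [0.5169, 0.12, 0.0947]
ee_rot: [-1.332, -0.99, 0.993]
force: [0.0, -0.4, 0.1]
width: 0.0502
```

Run:
```python
from h import *
s=st();f=bot.grab_frame("wrist");cv2.imwrite("pics/w10.png",f["pixels"])
```

```text
19.02 tcp [0.5169 0.12   0.0947] F [ 0.   -0.38  0.05] w 0.0502 q [ 0.01  0.48  1.66 -0.    1.   -1.27]
Raxes [[0.287, -0.002, -0.958], [0.958, -0.0, 0.287], [-0.001, -1.0, 0.002]]
```

View pics/w10.png

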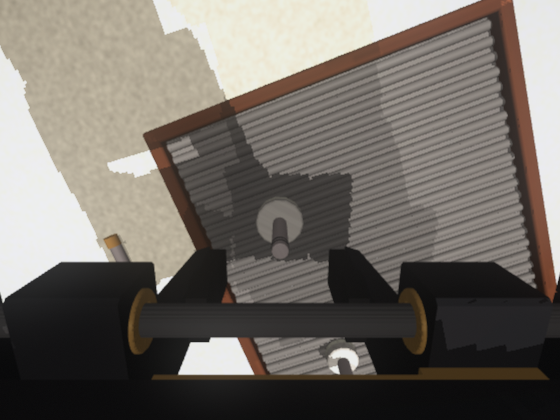

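>>> drive_tool(increments=[[[0,0,0,0.1,0.1,-2,5],[0,0,0,0.1,0.1,-4,5],[0,0,0,0.1,0.1,-5.5,5],[0,0,0,0.1,0.1,-6.2,5],[0,0,0,0.1,0.1,-6.2,5]]])

```text
time: 19.7
tcp_pos: [0.5181, 0.1219, 0.0337]
ee_rot: [-1.333, -0.993, 0.993]
force: [0.2, 0.8, 1.0]
width: 0.05
```

>>> drive_tool(increments=[[[0,0,0,0,0,-0.2,5],[0,0,0,0,0,-0.2,3],[0,0,0,0,0,-0.2,1.5],[0,0,0,0,0,-0.2,0.8],[0,0,0,0,0,-0.2,0],[0,0,0,0,0,-0.2,0],[0,0,0,0,0,-0.2,0],[0,0,0,0,0,-0.2,0]]])

```text
time: 20.7
tcp_pos: [0.518, 0.1221, 0.0317]
ee_rot: [-1.332, -0.993, 0.993]
force: [-0.2, -0.1, 0.1]
width: 0.0089
```

>>> drive_tool(increments=[[[0,0,0,0,0,0.5,0],[0,0,0,0,0,2,0],[0,0,0,0,0,4,0],[0,0,0,0,0,6.5,0],[0,0,0,0,0,9,0],[0,0,0,0,0,10,0],[0,0,0,0,0,10,0]]])

```text
time: 21.58
tcp_pos: [0.5182, 0.1221, 0.1322]
ee_rot: [-1.333, -0.994, 0.992]
force: [-0.1, -0.2, -0.8]
width: 0.0093
```

Run:
```python
from h import *
s=st();f=bot.grab_frame("wrist");cv2.imwrite("pics/w11.png",f["pixels"])
```

```text
21.57 tcp [0.5182 0.1221 0.1322] F [-0.1  -0.22 -0.83] w 0.0093 q [ 0.01  0.44  1.62 -0.    1.09 -1.27]
Raxes [[0.286, 0.001, -0.958], [0.958, -0.0, 0.286], [0.0, -1.0, -0.001]]
```

View pics/w11.png

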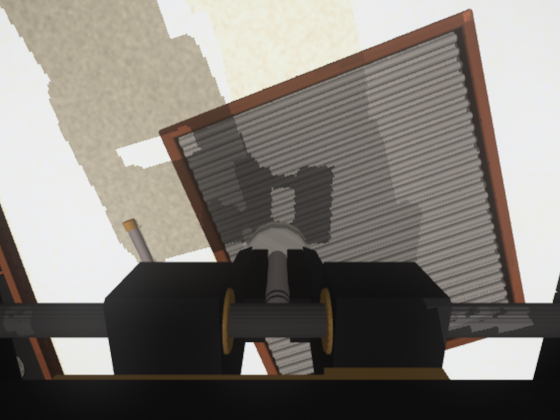

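>>> drive_tool(increments=[[[0,0,0,0.1,-2.2,0,0],[0,0,0,0.3,-6.5,0,0],[0,0,0,0.6,-11,0,0],[0,0,0,0.8,-15.5,0,0],[0,0,0,1.0,-20,0,0],[0,0,0,1.2,-24.5,0,0],[0,0,0,1.4,-28,0,0],[0,0,0,1.5,-29.5,0,0],[0,0,0,1.5,-29.5,0,0],[0,0,0,1.5,-29.5,-1,0]]])

```text
time: 22.88
tcp_pos: [0.5333, -0.1718, 0.1216]
ee_rot: [-1.333, -0.994, 0.994]
force: [0.4, 0.4, -0.1]
width: 0.0089
```

>>> drive_tool(increments=[[[0,0,0,0,0,-2,0],[0,0,0,0,0,-4,0],[0,0,0,0,0,-6,0],[0,0,0,0,0,-7.5,0],[0,0,0,0,0,-8.0,0],[0,0,0,0,0,-8.0,0],[0,0,0,0,0,-8.0,0]]])

```text
time: 23.75
tcp_pos: [0.5334, -0.173, 0.0423]
ee_rot: [-1.333, -0.994, 0.993]
force: [0.9, -0.5, -0.3]
width: 0.0092
```

Run:
```python
from h import *
s=st();f=bot.grab_frame("wrist");cv2.imwrite("pics/w12.png",f["pixels"])
```

```text
23.75 tcp [ 0.5334 -0.173   0.0423] F [ 0.85 -0.55 -0.25] w 0.0092 q [-0.52  0.62  1.6   0.    0.93 -1.8 ]
Raxes [[0.286, 0.001, -0.958], [0.958, -0.001, 0.286], [-0.0, -1.0, -0.001]]
```

View pics/w12.png

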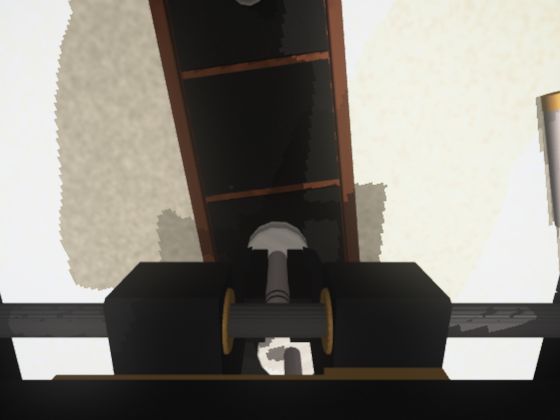

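>>> drive_tool(increments=[[[0,0,0,0,0,-0.25,0],[0,0,0,0,0,-0.45,0],[0,0,0,0,0,-0.5,0],[0,0,0,0,0,-0.5,0]]])

```text
time: 24.3
tcp_pos: [0.533, -0.1729, 0.0367]
ee_rot: [-1.332, -0.993, 0.993]
force: [-0.5, -0.2, -0.5]
width: 0.0094
```

>>> drive_tool(increments=[[[0,0,0,0,0,-0.05,0],[0,0,0,0,0,-0.1,0],[0,0,0,0,0,-0.1,0]]])

```text
time: 24.68
tcp_pos: [0.5332, -0.173, 0.0365]
ee_rot: [-1.333, -0.993, 0.993]
force: [-2.8, 2.1, 7.4]
width: 0.009
```

>>> drive_tool(increments=[[[0,0,0,0,0,0.05,0],[0,0,0,0,0,0.08,0],[0,0,0,0,0,0.08,1.5],[0,0,0,0,0,0.08,3],[0,0,0,0,0,0.08,4],[0,0,0,0,0,1.5,4],[0,0,0,0,0,4,4],[0,0,0,0,0,7,4],[0,0,0,0,0,9,4],[0,0,0,0,0,9,4]]])

```text
time: 25.92
tcp_pos: [0.5337, -0.1732, 0.1277]
ee_rot: [-1.336, -0.995, 0.992]
force: [0.7, 0.2, -0.1]
width: 0.0396
```

Run:
```python
from h import *
s=st();f=bot.grab_frame("wrist");cv2.imwrite("pics/w13.png",f["pixels"])
```

```text
25.93 tcp [ 0.5337 -0.1732  0.1277] F [ 0.73  0.2  -0.11] w 0.0396 q [-0.52  0.5   1.53 -0.    1.11 -1.8 ]
Raxes [[0.286, 0.003, -0.958], [0.958, -0.002, 0.286], [-0.001, -1.0, -0.004]]
```

View pics/w13.png

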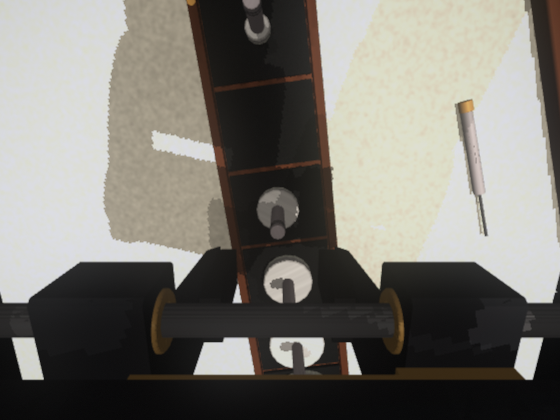

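>>> drive_tool(increments=[[[0,0,0,0.8,2.2,0,5],[0,0,0,2.4,6.6,0,5],[0,0,0,4,11,0,5],[0,0,0,5.6,15.5,0,5],[0,0,0,7.2,20,0,5],[0,0,0,8.8,24.5,0,5],[0,0,0,10.3,28.6,-0.5,5],[0,0,0,11.2,31.1,-2,5],[0,0,0,11.2,31.1,-3,5],[0,0,0,11.2,31.1,-3,5]]])

```text
time: 27.22
tcp_pos: [0.6442, 0.1372, 0.0943]
ee_rot: [-1.331, -0.99, 0.995]
force: [-0.1, -1.5, 0.7]
width: 0.0496
```

Run:
```python
from h import *
s=st();f=bot.grab_frame("wrist");cv2.imwrite("pics/w14.png",f["pixels"])
```

```text
27.23 tcp [0.6442 0.1372 0.0943] F [-0.1  -1.5   0.65] w 0.0496 q [ 0.03  0.74  1.22 -0.    1.19 -1.25]
Raxes [[0.286, -0.003, -0.958], [0.958, -0.0, 0.286], [-0.001, -1.0, 0.003]]
```

View pics/w14.png

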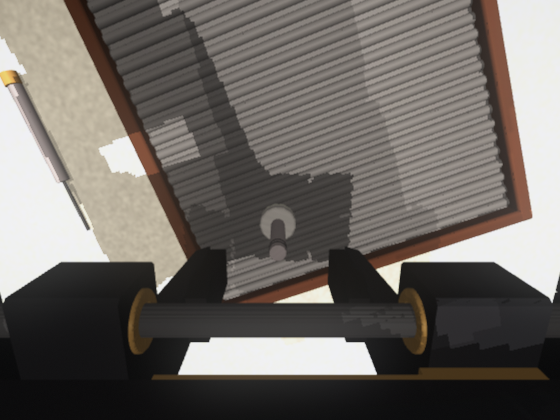

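>>> drive_tool(increments=[[[0,0,0,0,0,-2,5],[0,0,0,0,0,-4,5],[0,0,0,0,0,-5.5,5],[0,0,0,0,0,-6.2,5],[0,0,0,0,0,-6.2,5]]])

```text
time: 27.9
tcp_pos: [0.645, 0.138, 0.0335]
ee_rot: [-1.332, -0.993, 0.993]
force: [-0.5, -0.1, 0.1]
width: 0.0502
```

>>> drive_tool(increments=[[[0,0,0,0,0,-0.2,5],[0,0,0,0,0,-0.2,3],[0,0,0,0,0,-0.2,1.5],[0,0,0,0,0,-0.2,1.2],[0,0,0,0,0,-0.2,0.8],[0,0,0,0,0,-0.2,0],[0,0,0,0,0,-0.2,0],[0,0,0,0,0,-0.2,0]]])

```text
time: 28.9
tcp_pos: [0.645, 0.1381, 0.0317]
ee_rot: [-1.332, -0.993, 0.993]
force: [-0.6, 0.7, -0.7]
width: 0.0091
```

>>> drive_tool(increments=[[[0,0,0,0,0,0.5,0],[0,0,0,0,0,2,0],[0,0,0,0,0,4,0],[0,0,0,0,0,6.5,0],[0,0,0,0,0,9,0],[0,0,0,0,0,10,0],[0,0,0,0,0,10,0]]])

```text
time: 29.78
tcp_pos: [0.6452, 0.1381, 0.1325]
ee_rot: [-1.333, -0.994, 0.992]
force: [0.7, 0.0, -0.7]
width: 0.0093
```

Run:
```python
from h import *
s=st();f=bot.grab_frame("wrist");cv2.imwrite("pics/w15.png",f["pixels"])
```

```text
29.77 tcp [0.6452 0.1381 0.1325] F [ 0.75  0.01 -0.73] w 0.0093 q [ 0.03  0.7   1.18 -0.    1.26 -1.25]
Raxes [[0.286, 0.001, -0.958], [0.958, 0.0, 0.286], [0.0, -1.0, -0.001]]
```

View pics/w15.png

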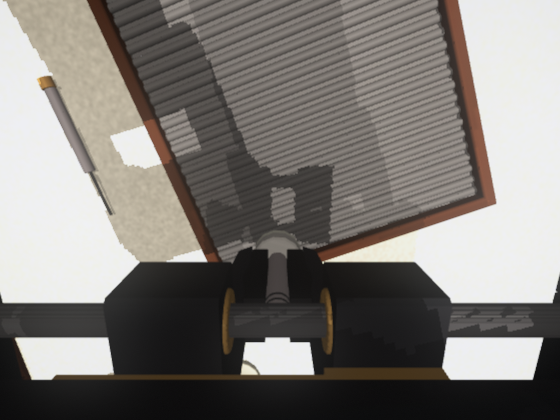

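>>> drive_tool(increments=[[[0,0,0,-1.2,-2,0,0],[0,0,0,-3.5,-6,0,0],[0,0,0,-6,-10.2,0,0],[0,0,0,-8.5,-14.5,0,0],[0,0,0,-11,-18.8,0,0],[0,0,0,-13.5,-23,0,0],[0,0,0,-15.8,-27,0,0],[0,0,0,-17.2,-29.3,0,0],[0,0,0,-17.6,-30,0,0],[0,0,0,-17.6,-30,-1,0]]])

```text
time: 31.08
tcp_pos: [0.4694, -0.1618, 0.1214]
ee_rot: [-1.333, -0.993, 0.993]
force: [0.4, 0.4, -1.0]
width: 0.0092
```

>>> drive_tool(increments=[[[0,0,0,0,0,-2,0],[0,0,0,0,0,-4,0],[0,0,0,0,0,-6,0],[0,0,0,0,0,-7.5,0],[0,0,0,0,0,-8.0,0],[0,0,0,0,0,-8.0,0],[0,0,0,0,0,-8.0,0]]])

```text
time: 31.95
tcp_pos: [0.4694, -0.162, 0.0423]
ee_rot: [-1.334, -0.994, 0.993]
force: [0.1, -0.2, -0.1]
width: 0.0095
```

Run:
```python
from h import *
s=st();f=bot.grab_frame("wrist");cv2.imwrite("pics/w16.png",f["pixels"])
```

```text
31.95 tcp [ 0.4694 -0.162   0.0423] F [ 0.1  -0.24 -0.07] w 0.0095 q [-0.57  0.51  1.8   0.    0.84 -1.85]
Raxes [[0.286, 0.001, -0.958], [0.958, -0.001, 0.286], [-0.0, -1.0, -0.001]]
```

View pics/w16.png

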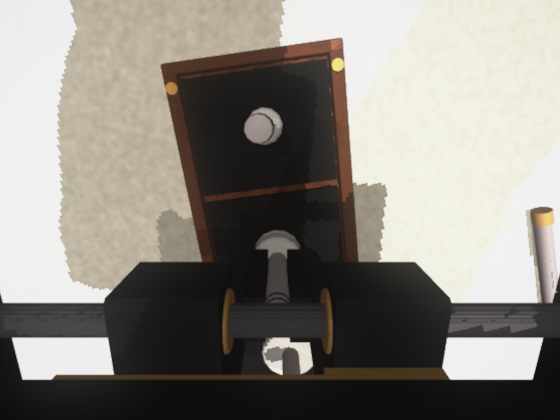

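>>> drive_tool(increments=[[[0,0,0,0,0,-0.25,0],[0,0,0,0,0,-0.45,0],[0,0,0,0,0,-0.5,0],[0,0,0,0,0,-0.5,0]]])

```text
time: 32.5
tcp_pos: [0.469, -0.1619, 0.0367]
ee_rot: [-1.332, -0.993, 0.993]
force: [-0.3, -0.5, -0.3]
width: 0.0087
```

>>> drive_tool(increments=[[[0,0,0,0,0,-0.05,0],[0,0,0,0,0,-0.1,0],[0,0,0,0,0,-0.1,0]]])

```text
time: 32.88
tcp_pos: [0.4692, -0.162, 0.0365]
ee_rot: [-1.333, -0.993, 0.993]
force: [-1.7, 1.2, 9.6]
width: 0.009
```

>>> drive_tool(increments=[[[0,0,0,0,0,0.05,0],[0,0,0,0,0,0.08,0],[0,0,0,0,0,0.08,1.5],[0,0,0,0,0,0.08,3],[0,0,0,0,0,0.08,4],[0,0,0,0,0,1.5,4],[0,0,0,0,0,4,4],[0,0,0,0,0,7,4],[0,0,0,0,0,11,4],[0,0,0,0,0,14,4]]])

```text
time: 34.12
tcp_pos: [0.4692, -0.1619, 0.1784]
ee_rot: [-1.335, -0.994, 0.993]
force: [0.7, 0.2, 0.8]
width: 0.0402
```

>>> drive_tool(increments=[[[0,0,0,0,3,0,4],[0,0,0,0,8,0,4],[0,0,0,0,13,0,4],[0,0,0,0,18,0,4],[0,0,0,0,23,0,4],[0,0,0,0,28,0,4],[0,0,0,0,32,0,4],[0,0,0,0,35,0,4],[0,0,0,0,35,0,4],[0,0,0,0,35,0,4]]])

```text
time: 35.38
tcp_pos: [0.4691, 0.1875, 0.1762]
ee_rot: [-1.333, -0.993, 0.993]
force: [-0.6, -1.0, 0.1]
width: 0.0399
```

Run:
```python
from h import *
s=st()
T=bot.grab_frame("top");S=bot.grab_frame("scene")
a=cv2.resize(T["pixels"][120:310,315:395],None,fx=3,fy=3,interpolation=cv2.INTER_CUBIC)
b=cv2.resize(S["pixels"][110:220,100:320],None,fx=2.5,fy=2.5,interpolation=cv2.INTER_CUBIC)
c=np.zeros((570,800,3),np.uint8);c[:,:240]=a;c[:b.shape[0],245:245+b.shape[1]]=b;cv2.imwrite("pics/fin.png",cv2.convertScaleAbs(c,alpha=1.5))
for n,F,bx in(("T",T,(330,135,384,298)),("S",S,(112,140,300,205))):
    x0,y0,x1,y1=bx;q=cv2.resize(F["pixels"][y0:y1,x0:x1],None,fx=4,fy=4,interpolation=cv2.INTER_CUBIC)
    m=(q.min(2)>90).astype(np.uint8)
    for k in cv2.findContours(m,cv2.RETR_EXTERNAL,cv2.CHAIN_APPROX_NONE)[0]:
        if 600<cv2.contourArea(k)<12000:
            e=cv2.fitEllipse(cv2.convexHull(k))
            if e[1][1]<160: print(n,onz(F,(e[0][0]+.5)/4-.5+x0,(e[0][1]+.5)/4-.5+y0,.025).round(4)[:2],np.round(np.array(e[1])/4,1))
print(P)
```

```text
35.38 tcp [0.4691 0.1875 0.1762] F [-0.57 -0.96  0.13] w 0.0399 q [ 0.15  0.33  1.65 -0.    1.16 -1.13]
Raxes [[0.286, 0.0, -0.958], [0.958, -0.0, 0.286], [-0.0, -1.0, -0.0]]
T [ 0.4694 -0.1626] [11.8 12.9]
T [ 0.532  -0.1727] [15.1 15.4]
T [ 0.5958 -0.1825] [18.  18.7]
T [ 0.6586 -0.1924] [21.2 22.2]
T [ 0.7242 -0.2014] [24.1 25.4]
S [ 0.7252 -0.1991] [21.3 31.1]
S [ 0.6596 -0.19  ] [18.2 26.1]
S [ 0.5966 -0.1806] [14.8 21.3]
S [ 0.5327 -0.1707] [11.9 16.5]
S [ 0.4698 -0.1598] [ 8.9 12.3]
{26: (0.4685, -0.1621), 34: (0.5323, -0.1723), 42: (0.5966, -0.1826), 50: (0.6604, -0.1928)}
```

View pics/fin.png

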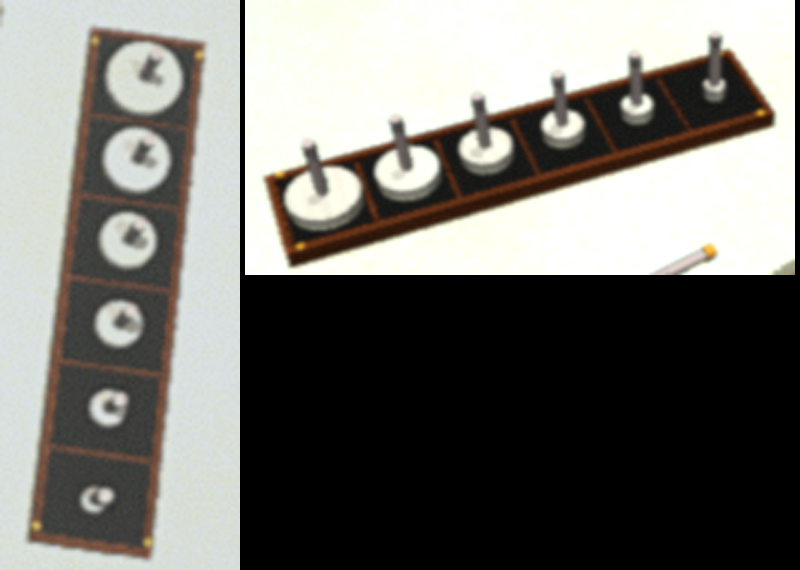

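All six dies stand upright in size order, and each of the four is within 3 mm of its pad's middle. The robot is clear of everything, so I am handing in.

```bash
python3 -c "
from h import *
print(bot.finish_job())"
```

```text
the job is handed in; nothing more can be done
None
```

All four loose dies are on the rail. The row runs 18, 26, 34, 42, 50, 58 mm starting from the robot's end. I handed the job in at about 35 s; the hand-in gave no verdict.

- **Placing:** I held each die by its spindle and lowered it until light contact, 7–10 N at the wrist. I then eased off and released it, and no die was dropped.
- **Last checks:** The final top and scene pictures show all six dies upright. The four moved dies measured within about 3 mm of their pad middles, against the 12 mm allowed.
- **End dies:** The 58 mm die measured within 0.3 mm of its start position in the top view. The 18 mm die looked unmoved, but I did not measure it.
- **Disagreements:** The top and scene views differed by up to about 3 mm, which is roughly their calibration error. The tray floor turned out to be about 8 mm high by touch, against 6 mm from the cameras. I corrected the setting-down height for that. A 5.7 N upward force also showed while gripping the 50 mm die and was gone once it was lifted.

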